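# Gauge a salvaged heat sink and sort it

### The job

Gauge the heat sink that lies on the blue mat: stand it fins up on the bed of the bench caliper, its shorter side across the jaws, let go of it, and slide the moving jaw (the one with the orange tab) shut until both jaws bear on it, and keep it pressed there for a moment. Then back the jaw off to at least 50 mm open and leave it so, and set the heat sink down flat, fins up, in the green tray if it is no wider than 34 mm, or in the red tray if it is wider. Leave the other heat sink on its grey pad and do not disturb the screwdriver, the spool or the jar.

Things in the scene. Friction and masses are not known exactly. Their poses are not given: they have to be found in the camera images.
- narrow_sink: loose finned aluminium heat sink, 50 long (its x) x 30 wide (its y) x 30 high, 60 g, as a solid block to touch; origin at the centre of its underside, z up through the fins; the fins run along x. Starts at random on the blue mat or on the grey pad. Grip it across its length (x) so that its sides stay free for the jaws.
- wide_sink: loose finned aluminium heat sink like the other, but 38 wide (its y): 50 (x) x 38 (y) x 30 high, 75 g; origin at the centre of its underside, z up. Starts on whichever of blue mat and grey pad the other is not on.
- mat: blue bench mat, fixed, 120 x 120 x 3 thick; origin at the centre of its underside, on the table. The heat sink on it is the one to gauge.
- pad: dark grey foam pad, fixed, 120 x 120 x 3 thick; origin at the centre of its underside. The heat sink on it stays there.
- green_tray: green open tray, fixed, outside 130 x 130 x 30 high, walls and floor about 4 thick; origin at the centre of its underside, z up. For heat sinks no wider than 34 mm.
- red_tray: red open tray, fixed, outside 130 x 130 x 30 high, walls and floor about 4 thick; origin at the centre of its underside, z up. For heat sinks wider than 34 mm. The trays may be exchanged in place.
- caliper: bench caliper, fixed: flat grey bed 56 (x) x 205 (y, -27 to +178), top 12 above the table; at one end the fixed jaw, a steel plate 30 (x) x 10 (y, -10 to 0) x 26 high above the bed. Origin on the table under the middle of the fixed jaw's measuring face; the moving jaw opens to +y; z up. A part stands on the bed between y = 0 and y = the jaw opening.
- jaw_face (a point): foot, on the bed (12 above the table), of the measuring face of the moving jaw: a steel plate 30 (x) x 8 (y) x 26 high above the bed, its face looking to the caliper's -y; axes as the caliper's. Behind it the black carriage is 36 (x) x 11 high and reaches 85 back in +y.
- tab_top (a point): centre of the top of the orange tab that stands on the carriage, 62 behind the moving jaw's face: tab 24 (x) x 14 (y) x about 31 high above the carriage, its top 54 above the table. It can be pinched from above along the caliper's y and slid; the carriage stays where it is left.
- jaw (a joint): opening between the jaws in m (0 shut, 0.08 fully open), which is the width of a part gripped between them; starts between 0.058 and 0.078; sliding friction 2 N, damping 4 N s/m. A hand that stops at the first touch may spring back off the part: press on about 1 mm further to keep the jaws bearing (a few N).
- screwdriver: red-handled screwdriver, 170 long, lying loose on the far side; to be left alone; origin under it, handle towards its -x.
- spool: yellow spool, 52 diameter x 40 high, loose on the near side; to be left alone; origin at the centre of its underside.
- jar: small closed jar, 44 diameter x 60 high, loose on the far side; to be left alone; origin at the centre of its underside.
There are look-alikes about, which are no part of the job. Leave any purple look-alike of the wide_sink alone.

How it is judged:
On the way, in this order (a step that is already met when the one before it is completed fails the run):
1. the heat sink from the blue mat stands upright on the caliper's bed between the jaws, released ((((horizontal distance between wide_sink and pad below 0.06 m and distance of wide_sink from where it was at the start of the episode below 0.02 m) and (x of narrow_sink in the frame of caliper between -0.02 and 0.02 m and y of narrow_sink in the frame of caliper between 0.01 and 0.07 m and z of narrow_sink in the frame of caliper between 0.009 and 0.015 m and angle between narrow_sink's own z axis and vertical below 0.15 rad and contact force between the fingers and narrow_sink below 0.1 N)) or ((horizontal distance between narrow_sink and pad below 0.06 m and distance of narrow_sink from where it was at the start of the episode below 0.02 m) and (x of wide_sink in the frame of caliper between -0.02 and 0.02 m and y of wide_sink in the frame of caliper between 0.01 and 0.07 m and z of wide_sink in the frame of caliper between 0.009 and 0.015 m and angle between wide_sink's own z axis and vertical below 0.15 rad and contact force between the fingers and wide_sink below 0.1 N)))), for 0.2 s.
2. the jaws are shut on its width: the moving jaw presses it against the fixed one with over 0.8 N, the opening within 2 mm of its width, and the fingers do not hold it ((((horizontal distance between wide_sink and pad below 0.06 m and distance of wide_sink from where it was at the start of the episode below 0.02 m) and ((x of narrow_sink in the frame of caliper between -0.02 and 0.02 m and y of narrow_sink in the frame of caliper between 0.01 and 0.07 m and z of narrow_sink in the frame of caliper between 0.009 and 0.015 m and angle between narrow_sink's own z axis and vertical below 0.15 rad and contact force between the fingers and narrow_sink below 0.1 N) and contact force between jaw and narrow_sink above 0.8 N and value of joint jaw below 0.032 m)) or ((horizontal distance between narrow_sink and pad below 0.06 m and distance of narrow_sink from where it was at the start of the episode below 0.02 m) and ((x of wide_sink in the frame of caliper between -0.02 and 0.02 m and y of wide_sink in the frame of caliper between 0.01 and 0.07 m and z of wide_sink in the frame of caliper between 0.009 and 0.015 m and angle between wide_sink's own z axis and vertical below 0.15 rad and contact force between the fingers and wide_sink below 0.1 N) and contact force between jaw and wide_sink above 0.8 N and value of joint jaw below 0.04 m)))), for 0.1 s.
3. the jaw is backed off to at least 50 mm open (value of joint jaw above 0.0495 m), for 0.2 s.
At the end, for the whole second after the job is handed in: the heat sink that began on the blue mat rests flat (within 0.15 rad) and fins up on the floor of the right tray: green for the 30 mm wide one, red for the 38 mm wide one; the other heat sink is on the grey pad within 20 mm of its start; the jaw stands at least 49.5 mm open, at rest ((((horizontal distance between wide_sink and pad below 0.06 m and distance of wide_sink from where it was at the start of the episode below 0.02 m) and (x of narrow_sink in the frame of green_tray between -0.055 and 0.055 m and y of narrow_sink in the frame of green_tray between -0.055 and 0.055 m and z of narrow_sink in the frame of green_tray between 0 and 0.01 m and angle between narrow_sink's own z axis and vertical below 0.15 rad and linear speed of narrow_sink below 0.02 m/s)) or ((horizontal distance between narrow_sink and pad below 0.06 m and distance of narrow_sink from where it was at the start of the episode below 0.02 m) and (x of wide_sink in the frame of red_tray between -0.055 and 0.055 m and y of wide_sink in the frame of red_tray between -0.055 and 0.055 m and z of wide_sink in the frame of red_tray between 0 and 0.01 m and angle between wide_sink's own z axis and vertical below 0.15 rad and linear speed of wide_sink below 0.02 m/s))) and value of joint jaw above 0.0495 m and velocity of joint jaw below 0.01 m/s); the robot touches nothing.
It fails at once if both heat sinks have been moved (over 20 mm) (distance of each of narrow_sink, wide_sink from where it was at the start of the episode above 0.02 m).
It fails at once if the screwdriver is moved over 25 mm (distance of screwdriver from where it was at the start of the episode above 0.025 m).
It fails at once if the spool is moved over 25 mm or tipped (distance of spool from where it was at the start of the episode above 0.025 m or angle between spool's own z axis and vertical above 0.5 rad).
It fails at once if the jar is moved over 25 mm or tipped (distance of jar from where it was at the start of the episode above 0.025 m or angle between jar's own z axis and vertical above 0.5 rad).
It also fails if it takes over 64 s, if anything falls off the work surface, if the arm or the gripper's body presses on something with over 40 N, if the wrist force passes 120 N, or if a joint passes its speed limit or range.

### The arm

A 6-joint arm with a two-finger parallel gripper is mounted at the origin on the work surface. World frame = base frame: x ahead of the robot, y to its left, z up, the work surface at z = 0. Lengths are in m, angles in rad, forces in N, time in s.
With the tool pointing down it reaches from about 0.25 to 0.775 m from the base axis. Payload 4 kg.
Tool frame: the origin (TCP) lies midway between the tips of the shut fingers; the grasp point (between the pads) lies 19 mm behind it (grip_point_offset is the distance from the TCP to the grasp point, in m); z points along the fingers, y is the line along which they close (so a half turn about z gives the same grasp; the last joint's range is limited). The gripper opens to 94 mm and grips with 3 to 60 N. Pads are 16 mm wide; open, the fingers measure 119 mm over their backs; the gripper's body (75 mm by 177 mm) begins 78 mm behind the grasp point.
Start: joints at [1.003, 0.087, 1.371, -0, 1.684, -0.103], TCP at [0.247, 0.492, 0.175] pointing down, gripper open.
Joint ranges: [-3.1, 3.1], [-0.76, 2.03], [0.27, 2.55], [-1.08, 4.22], [0.17, 2.65], [-2.57, 2.57]. Speed limits (rad/s): [2.79, 2.79, 3.14, 3.14, 3.14, 3.14].

### API

Orientations are given as [roll, pitch, yaw] about the fixed x, y, z axes, in that order (R = Rz(yaw) Ry(pitch) Rx(roll)).
In Python, from bench import * gives the robot as it stands.
- The arm moves only by the tool carry_out, never from a script. Its argument "commands" is a list of rows, each a list of 6 numbers: the shift along the tool's x, y, z in m, then the turn, a rotation vector about the tool's x, y, z in rad. In form: [[tx, ty, tz, rx, ry, rz], ...]. A call has exactly 5 rows; each row is the pose to reach, as a shift and turn from the pose commanded when the call began, along the tool's axes at that moment; what a row does not reach only later rows make up. A row lasts 1/10 s, in which the tool goes at most 50 mm and 8.59 degrees, less where a joint would pass 70% of its speed; a pose out of reach is approached as far as the arm can. A call with a gripper value outside its range is refused whole. "jaw" is the opening, from 0 (shut) to 1 (fully open), set as the call begins (left out, the last holds). The fingers move at their own pace and stop on an object; the grip force is fixed at half the most. Time passes only in rows, so rows that repeat a pose let the fingers close, or fill a call up. It gives the time, the measured TCP pose, the force, the opening and the grip force at its end, in the units of the state.
- get_obs(): the state, without advancing time (a new reading comes with each control period).
- snapshot(name): name is "side" or "top"; returns a dict with "img" (400x640x3 uint8, red, green, blue), "range_z" (400x640 float32, m along the optical axis (not along the pixel's ray), 0 where there is no reading), "fx", "fy", "cx", "cy" (pixels), "distortion" ([k1, k2, p1, p2, k3] as OpenCV has them; the pictures are not rectified), "R" (3x3) and "t" (3): a world point X has camera coordinates R X + t. Camera axes: x right, y down, z forward; pixel columns grow to the right and rows downward; lengths in m; the calibration is good to about 2 mm. A picture is of the moment at which its call begins.
- close_job(): hands the job in; it is judged then, once.
The state is a dict: "time": time; "joint_positions": joint angles; "qvel": joint speeds; "joint_torque": joint torques, N m; "tool_pos": TCP position; "ee_rot": TCP orientation; "wrist_force": force on the tool from outside, world axes, zero at the start; "wrist_torque": the same for the moment, N m; "width": finger opening in m; "finger_force": force on a finger pad.
Only numpy, scipy, OpenCV 4.12 (cv2) and the standard library are available. Lean on these libraries where they do the work, as an engineer would, in place of code of your own. Each camera call takes 0.05 s, during which the arm holds its last target. There are 200 camera calls.

## Working session

There is one attempt and no reset: what is moved stays moved. The work goes in short steps, Python scripts to look and compute and a tool call to move; the robot and the scene stay as the last step left them, time stands still between calls to the robot, and variables do not carry over. Pictures are saved under pics/ and viewed, at most 10 in all, crops included, and the job is handed in when it is done.

Besides the shell and the picture viewer there is one more tool, called after "Request:" by a JSON object that holds its "name" and its "arguments". carry_out: Moves the arm, as the interface text tells. Its arguments: {"type":"object","properties":{"commands":{"type":"array","items":{"type":"array","items":{"type":"number"}}},"jaw":{"type":"number"}},"required":["commands"]}

```bash
mkdir -p pics; python3 - <<'E'
from bench import *
import cv2,numpy as np,pickle
o=get_obs();print(o)
for n in("top","side"):
    s=snapshot(n);pickle.dump(s,open(n+"0.pkl","wb"));cv2.imwrite(f"pics/{n}0.png",s["img"][:,:,::-1])
    print(n,s["fx"],s["fy"],s["cx"],s["cy"],s["distortion"],s["R"],s["t"])
E
```

```text
{'time': 0.0, 'joint_positions': array([ 1.00288795e+00,  8.79451806e-02,  1.37223112e+00, -2.44533557e-05,
        1.68357013e+00, -1.03132658e-01]), 'qvel': array([ 1.10128472e-03,  1.71819241e-03, -6.48594550e-05,  1.47426524e-04,
        8.18612735e-04,  1.11966764e-03]), 'joint_torque': array([-4.67530608e-04, -3.40190864e+01, -3.02424145e+01,  7.15427916e-02,
        3.32187396e-02, -1.74462739e-04]), 'tool_pos': array([0.24622625, 0.4911342 , 0.17382133]), 'ee_rot': array([-3.13944782e+00, -1.97556149e-04,  2.67681400e+00]), 'wrist_force': array([-0.22466457, -0.52102102,  0.63940872]), 'wrist_torque': array([ 0.03183377,  0.02028895, -0.00884791]), 'finger_force': 0.0, 'width': 0.09374867109923847}
top 464.2216741551591 464.2216741551591 313.96921820042553 195.746507159202 [-0.0153451  0.         0.         0.         0.       ] [[ 0.02565972 -0.99909118  0.0340353 ]
 [-0.98414482 -0.03122372 -0.17459683]
 [ 0.17550087 -0.02901555 -0.9840516 ]] [-0.03215953  0.53198776  0.99733273]
side 445.52187264309686 445.52187264309686 327.3299627306959 200.4027869032927 [-0.02671052  0.          0.          0.          0.        ] [[ 9.88835054e-01 -1.49013609e-01 -4.24707838e-04]
 [-1.03147912e-01 -6.82413714e-01 -7.23651872e-01]
 [ 1.07544151e-01  7.15616146e-01 -6.90165044e-01]] [-0.48236177  0.11909136  0.94094895]
```

View pics/top0.png

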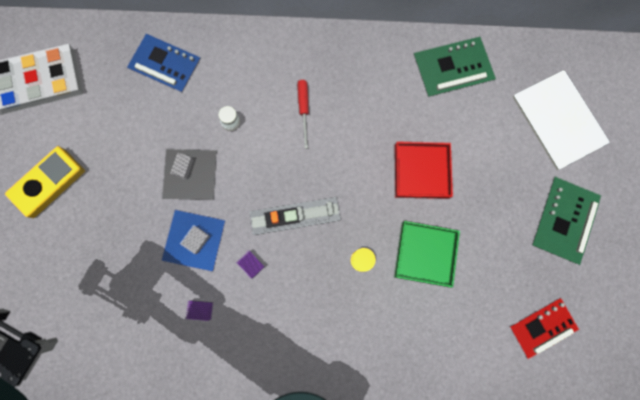

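View pics/side0.png

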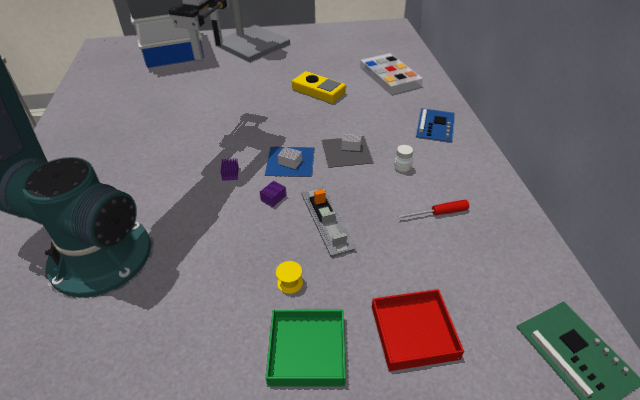

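The top view shows the target sink on the blue mat at (194,239), the other sink on the grey pad at (181,165), and the caliper from (252,222) to (340,208). Its orange tab is at (274,216) and the fixed jaw is on the right at about (332,209). The red tray is at (423,170), the green tray at (427,254), the spool at (363,260) and the purple look-alikes at (250,264) and (200,310).

```bash
cat > h.py <<'E'
import cv2,numpy as np,pickle
def cloud(s):
    v,u=np.mgrid[0:400,0:640].astype(float)
    K=np.array([[s["fx"],0,s["cx"]],[0,s["fy"],s["cy"]],[0,0,1]])
    p=cv2.undistortPoints(np.stack([u.ravel(),v.ravel()],1)[:,None],K,np.array(s["distortion"])).reshape(400,640,2)
    z=s["range_z"];C=np.dstack([p[...,0]*z,p[...,1]*z,z])
    return (C-np.array(s["t"]))@np.array(s["R"])
def rect(P):
    c,(a,b),t=cv2.minAreaRect((P[:,:2]*1000).astype(np.float32)); return np.round(c,1),round(a,1),round(b,1),round(t,1)
E
python3 - <<'E'
from h import *
for n in("top","side"):
    s=pickle.load(open(n+"0.pkl","rb"));W=cloud(s);im=s["img"].astype(int);hsv=cv2.cvtColor(s["img"],cv2.COLOR_RGB2HSV)
    x,y,z=W[...,0],W[...,1],W[...,2];ok=s["range_z"]>0
    fl=ok&(x>.3)&(x<.6)&(abs(y)<.3)
    print(n,"floor",np.percentile(z[fl],[10,30,50]))
    big=ok&(z>.008)&(z<.09)&(x>.2)&(x<.75)&(abs(y)<.42)
    k,l=cv2.connectedComponents(big.astype(np.uint8))
    for i in range(1,k):
        m=l==i
        if m.sum()<40: continue
        zm=np.percentile(z[m],90);t=m&(z>zm-.006)
        print(i,m.sum(),"zmax",zm.round(4),"top",t.sum(),rect(W[t]),"all",rect(W[m]),im[t].mean(0).astype(int))
    if n=="top":
        for nm,lo,hi in(("blue",100,125),("orange",5,18),("green",50,70)):
            m=ok&(hsv[...,0]>=lo)&(hsv[...,0]<=hi)&(hsv[...,1]>150)&(hsv[...,2]>90)&(x>.2)&(x<.65)&(abs(y)<.42)
            print(nm,m.sum(),rect(W[m]),np.median(z[m]))
s=pickle.load(open("top0.pkl","rb"));i=s["img"]
a=cv2.resize(i[140:280,150:350],(800,560),interpolation=cv2.INTER_CUBIC);cv2.imwrite("pics/crop.png",a[:,:,::-1])
E
```

```text
top floor [-0.00161801  0.00010016  0.00145672]
1 394 zmax 0.0627 top 226 (array([714.1, 186.4]), 39.0, 38.5, 38.8) all (array([712.3, 184.2]), 42.1, 41.6, 3.1) [226 229 222]
2 148 zmax 0.0246 top 51 (array([707.8,  12.7]), 84.5, 19.1, 1.7) all (array([701.7,  12.4]), 96.8, 19.3, 1.7) [182  73  72]
4 831 zmax 0.032 top 448 (array([ 609.2, -271.7]), 131.6, 131.1, 0.6) all (array([ 609.1, -271.5]), 131.8, 131.5, 0.6) [172  57  56]
19 368 zmax 0.0348 top 223 (array([598.5, 289.9]), 31.1, 49.8, 74.6) all (array([600.1, 293.9]), 41.4, 51.0, 74.4) [154 153 155]
120 2096 zmax 0.027 top 612 (array([493.6,  18.6]), 36.3, 153.7, 11.4) all (array([492.1,  26.2]), 56.1, 204.7, 11.4) [135 127 112]
124 760 zmax 0.0321 top 443 (array([ 412.1, -278.5]), 132.0, 130.6, 81.4) all (array([ 412.1, -278.3]), 132.4, 130.6, 81.4) [ 67 143  83]
130 447 zmax 0.0348 top 267 (array([429.2, 247.7]), 39.5, 50.1, 57.7) all (array([430.8, 250.1]), 45.2, 50.1, 57.5) [158 159 164]
177 422 zmax 0.0429 top 409 (array([ 394.9, -129.8]), 48.7, 49.7, 1.5) all (array([ 394.9, -129.8]), 48.7, 49.7, 1.5) [238 235  87]
182 29
[... 1125 characters left out ...]
.8]), 53.0, 40.8, 47.4) [73 32 95]
59 1697 zmax 0.0392 top 262 (array([492.8,  12.3]), 29.9, 143.4, 11.9) all (array([489.7,  27.3]), 56.5, 209.2, 11.3) [137 101  68]
60 176 zmax 0.0255 top 53 (array([711.3,   9.3]), 76.8, 17.8, 4.0) all (array([700.5,  12.5]), 21.1, 99.1, 88.8) [156  26  20]
61 541 zmax 0.0428 top 455 (array([ 392.5, -128.6]), 51.9, 48.7, 86.6) all (array([ 392.5, -128.6]), 51.9, 48.7, 86.6) [223 194   3]
69 1828 zmax 0.0319 top 810 (array([ 606.3, -271.1]), 129.8, 131.5, 0.7) all (array([ 606.3, -271.1]), 129.8, 131.5, 0.7) [148  21  16]
72 1700 zmax 0.0319 top 840 (array([ 409.6, -277.7]), 131.1, 130.5, 81.5) all (array([ 409.6, -277.7]), 131.1, 130.5, 81.5) [ 34 119  59]
```

View pics/crop.png

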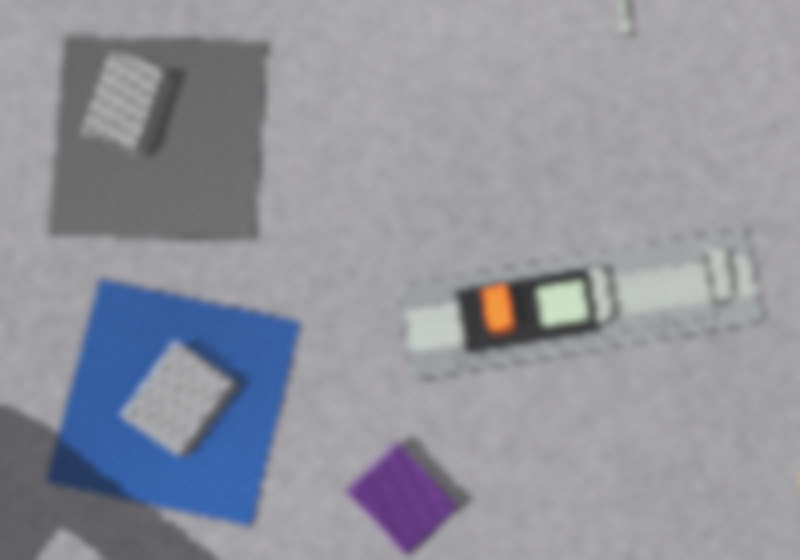

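The crop shows the mat sink at crop (180,400), about 39 x 50 mm, so it is the wide one. The jaw plates are at crop (605,290) and (718,275), and the tab is at (497,308). I'll check that the fins are up and refine the caliper frame.

```bash
python3 - <<'E'
from h import *
s=pickle.load(open("side0.pkl","rb"));i=s["img"]
a=cv2.resize(i[125:205,210:380],(800,376),interpolation=cv2.INTER_CUBIC);cv2.imwrite("pics/crop2.png",a[:,:,::-1])
th=np.deg2rad(11.4);ex=np.array([np.cos(th),np.sin(th)]);ey=np.array([-np.sin(th),np.cos(th)])
for n,o in(("top",[.507,-.0478]),("side",[.5046,-.0467])):
    s=pickle.load(open(n+"0.pkl","rb"));W=cloud(s);d=W[...,:2]-o;X=d@ex*1000;Y=d@ey*1000;Z=W[...,2]*1000
    m=(abs(X)<12)&(Y>-30)&(Y<185)&(Z>-5)&(Z<80)
    print(n,"profile y:z"," ".join(f"{y}:{np.median(Z[m&(abs(Y-y)<1.5)]):.0f}" for y in range(-29,182,3) if (m&(abs(Y-y)<1.5)).any()))
    for lo,hi,nm in((34,41,"jaws"),(48,60,"tab"),(8,16,"bed")):
        k=(abs(X)<32)&(Y>-30)&(Y<185)&(Z>lo)&(Z<hi)
        if nm=="jaws":
            for q in(k&(Y<20),k&(Y>40)&(Y<75)):
                print(nm,q.sum(),np.percentile(Y[q],[5,50,95]).round(1),np.percentile(X[q],[3,97]).round(1))
        else: print(nm,k.sum(),np.percentile(Y[k],[1,50,99]).round(1),np.percentile(X[k],[1,99]).round(1))
E
```

```text
top profile y:z -29:1 -26:12 -23:12 -20:12 -17:13 -14:11 -11:15 -8:39 -5:38 -2:38 1:25 4:12 7:12 10:12 13:12 16:13 19:13 22:13 25:12 28:13 31:13 34:13 37:12 40:13 43:13 46:13 49:13 52:12 55:12 58:14 61:38 64:38 67:38 70:23 73:24 76:24 79:24 82:24 85:25 88:25 91:24 94:24 97:23 100:24 103:23 106:22 109:24 112:23 115:44 118:54 121:54 124:54 127:54 130:24 133:23 136:23 139:24 142:23 145:20 148:12 151:12 154:13 157:12 160:13 163:13 166:13 169:13 172:12 175:13 178:9 181:-0
jaws 57 [-8.6 -4.3  0.4] [-14.5  13.2]
jaws 45 [60.7 64.3 67.6] [-14.   13.3]
tab 71 [115.  121.8 128.7] [-11.7  11.6]
bed 1411 [-25.2  52.4 176.5] [-27.7  27.6]
side profile y:z -29:3 -26:8 -23:11 -20:13 -17:14 -14:14 -11:26 -8:29 -5:40 -2:40 1:39 10:13 13:14 16:14 19:14 22:14 25:14 28:13 31:15 34:14 37:14 40:14 43:14 46:13 49:14 52:14 55:14 58:24 61:27 64:40 67:39 79:27 82:26 85:25 88:26 91:25 94:25 97:26 100:25 103:25 106:25 109:26 112:41 115:38 118:54 121:55 124:57 127:48 130:54 133:38 136:24 139:25 142:24 145:24 154:18 157:13 160:14 163:15 166:14 169:14 172:15 175:13 178:13
jaws 63 [-10.4  -7.    0. ] [-14.1  13.6]
jaws 53 [58.5 61.7 66.5] [-14.3  14.5]
tab 73 [112.4 118.2 129.8] [-11.9  11.8]
bed 1002 [-27.8  39.4 175.7] [-27.8  28. ]
```

View pics/crop2.png

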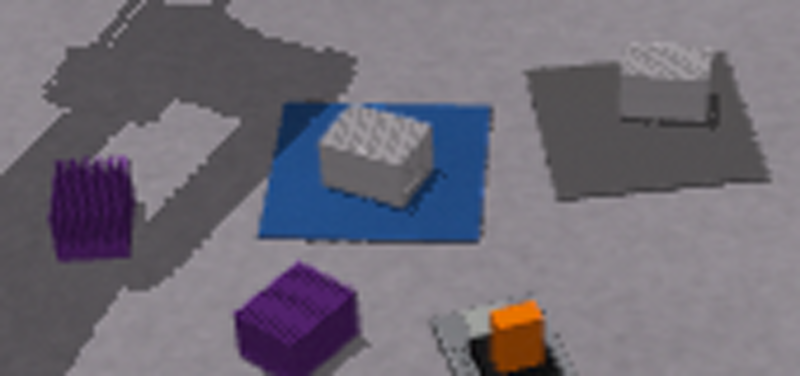

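The fins are up on both sinks. I'll write a small planner that prints rows in tool axes and tracks the commanded pose.

```bash
cat > plan.py <<'E'
import numpy as np,json,sys
# plan(start,[(x,y,z,yawdeg,ncalls),...]) : tool down, yaw of tool x; linear interpolation, rounded rows
def plan(p,way):
    p=np.array(p,float)
    for w in way:
        n=w[4];p0=p.copy();T=np.array(w[:4],float)
        for c in range(n):
            a=np.deg2rad(p[3]);B=np.array([[np.cos(a),np.sin(a),0],[np.sin(a),-np.cos(a),0],[0,0,-1]])
            rows=[]
            for k in range(1,6):
                f=min(1,(5*c+k)/(5*n-1));g=p0+(T-p0)*f
                rows.append([float(v)+0 for v in np.round(B@(g[:3]-p[:3]),4)]+[0,0,float(np.round(-np.deg2rad(g[3]-p[3]),3))])
            p=p+np.r_[B.T@np.array(rows[-1][:3]),-np.rad2deg(rows[-1][5])]
            print(json.dumps(rows))
        print("->",p.round(4).tolist())
E
python3 - <<'E'
from plan import *
plan([.247,.492,.175,153.37],[(.4284,.2489,.120,57.7,3),(.4284,.2489,.009,57.7,1)])
E
```

```text
[[-0.0194, -0.0097, 0.0039, 0, 0, 0.119], [-0.0387, -0.0194, 0.0079, 0, 0, 0.239], [-0.0581, -0.0291, 0.0118, 0, 0, 0.358], [-0.0775, -0.0389, 0.0157, 0, 0, 0.477], [-0.0968, -0.0486, 0.0196, 0, 0, 0.596]]
[[-0.0215, 0.0029, 0.004, 0, 0, 0.12], [-0.043, 0.0057, 0.0079, 0, 0, 0.239], [-0.0644, 0.0085, 0.0118, 0, 0, 0.358], [-0.0859, 0.0114, 0.0158, 0, 0, 0.477], [-0.1074, 0.0142, 0.0197, 0, 0, 0.597]]
[[-0.0162, 0.0144, 0.0039, 0, 0, 0.119], [-0.0324, 0.0288, 0.0078, 0, 0, 0.238], [-0.0485, 0.0433, 0.0118, 0, 0, 0.357], [-0.0647, 0.0577, 0.0157, 0, 0, 0.477], [-0.0647, 0.0577, 0.0157, 0, 0, 0.477]]
-> [0.4284, 0.2489, 0.12, 57.686]
[[0.0, 0.0, 0.0277, 0, 0, -0.0], [0.0, 0.0, 0.0555, 0, 0, -0.0], [0.0, 0.0, 0.0832, 0, 0, -0.0], [0.0, 0.0, 0.111, 0, 0, -0.0], [0.0, 0.0, 0.111, 0, 0, -0.0]]
-> [0.4284, 0.2489, 0.009, 57.686]
```

Request:
{"name": "carry_out", "arguments": {"commands": [[-0.0194,-0.0097,0.0039,0,0,0.119],[-0.0387,-0.0194,0.0079,0,0,0.239],[-0.0581,-0.0291,0.0118,0,0,0.358],[-0.0775,-0.0389,0.0157,0,0,0.477],[-0.0968,-0.0486,0.0196,0,0,0.596]], "jaw": 1}}

```text
time: 0.6
tool_pos: [0.3114, 0.4038, 0.1546]
ee_rot: [-3.141, 0.0, 2.076]
wrist_force: [0.9, 0.0, 0.1]
width: 0.0942
finger_force: 0.0
```

Request:
{"name": "carry_out", "arguments": {"commands": [[-0.0215,0.0029,0.004,0,0,0.12],[-0.043,0.0057,0.0079,0,0,0.239],[-0.0644,0.0085,0.0118,0,0,0.358],[-0.0859,0.0114,0.0158,0,0,0.477],[-0.1074,0.0142,0.0197,0,0,0.597]]}}

```text
time: 1.1
tool_pos: [0.3762, 0.3171, 0.1349]
ee_rot: [-3.141, 0.001, 1.479]
wrist_force: [-0.3, -1.1, -0.4]
width: 0.0936
finger_force: 0.0
```

Request:
{"name": "carry_out", "arguments": {"commands": [[-0.0162,0.0144,0.0039,0,0,0.119],[-0.0324,0.0288,0.0078,0,0,0.238],[-0.0485,0.0433,0.0118,0,0,0.357],[-0.0647,0.0577,0.0157,0,0,0.477],[-0.0647,0.0577,0.0157,0,0,0.477]]}}

```text
time: 1.6
tool_pos: [0.4284, 0.2466, 0.1187]
ee_rot: [-3.141, 0.002, 1.003]
wrist_force: [-0.3, 0.6, -0.8]
width: 0.0938
finger_force: 0.0
```

Request:
{"name": "carry_out", "arguments": {"commands": [[0,0,0.028,0,0,0],[0,0,0.055,0,0,0],[0,0,0.083,0,0,0],[0,0,0.11,0,0,0],[0,0,0.11,0,0,0]]}}

```text
time: 2.1
tool_pos: [0.4237, 0.2476, 0.0057]
ee_rot: [-3.136, 0.008, 1.009]
wrist_force: [-0.8, 0.3, 0.9]
width: 0.0939
finger_force: 0.0
```

Request:
{"name": "carry_out", "arguments": {"commands": [[0,0,0,0,0,0],[0,0,0,0,0,0],[0,0,0,0,0,0],[0,0,0,0,0,0],[0,0,0,0,0,0]], "jaw": 0}}

```text
time: 2.6
tool_pos: [0.4285, 0.2488, 0.0109]
ee_rot: [3.141, -0.001, 1.007]
wrist_force: [1.1, -0.6, -0.3]
width: 0.0573
finger_force: 0.0
```

```bash
python3 - <<'E'
from plan import *
from bench import *
o=get_obs();print(o["tool_pos"],o["ee_rot"],o["width"],o["finger_force"])
plan([.4284,.2489,.010,57.69],[(.4284,.2489,.100,57.69,1),(.5001,-.0188,.100,101.4,2),(.5001,-.0188,.0210,101.4,1)])
E
```

```text
[0.42852884 0.24882074 0.01087303] [ 3.14072860e+00 -1.45233207e-03  1.00684796e+00] 0.05725685096387834 0.0
[[0.0, 0.0, -0.0225, 0, 0, -0.0], [0.0, 0.0, -0.045, 0, 0, -0.0], [0.0, 0.0, -0.0675, 0, 0, -0.0], [0.0, 0.0, -0.09, 0, 0, -0.0], [0.0, 0.0, -0.09, 0, 0, -0.0]]
-> [0.4284, 0.2489, 0.1, 57.69]
[[-0.0209, 0.0226, 0.0, 0, 0, -0.085], [-0.0418, 0.0453, 0.0, 0, 0, -0.17], [-0.0626, 0.0679, 0.0, 0, 0, -0.254], [-0.0835, 0.0905, 0.0, 0, 0, -0.339], [-0.1044, 0.1132, 0.0, 0, 0, -0.424]]
[[-0.0283, 0.012, 0.0, 0, 0, -0.085], [-0.0567, 0.024, 0.0, 0, 0, -0.169], [-0.085, 0.0361, 0.0, 0, 0, -0.254], [-0.1134, 0.0481, 0.0, 0, 0, -0.339], [-0.1134, 0.0481, 0.0, 0, 0, -0.339]]
-> [0.5001, -0.0188, 0.1, 101.4067]
[[0.0, 0.0, 0.0198, 0, 0, 0.0], [0.0, 0.0, 0.0395, 0, 0, 0.0], [0.0, 0.0, 0.0592, 0, 0, 0.0], [0.0, 0.0, 0.079, 0, 0, 0.0], [0.0, 0.0, 0.079, 0, 0, 0.0]]
-> [0.5001, -0.0188, 0.021, 101.4067]
```

Request:
{"name": "carry_out", "arguments": {"commands": [[0,0,0,0,0,0],[0,0,0,0,0,0],[0,0,0,0,0,0],[0,0,0,0,0,0],[0,0,0,0,0,0]]}}

```text
time: 3.1
tool_pos: [0.428, 0.2486, 0.0099]
ee_rot: [-3.142, 0.0, 1.007]
wrist_force: [0.2, 1.2, 0.2]
width: 0.017
finger_force: 0.0
```

Request:
{"name": "carry_out", "arguments": {"commands": [[0,0,-0.015,0,0,0],[0,0,-0.04,0,0,0],[0,0,-0.065,0,0,0],[0,0,-0.09,0,0,0],[0,0,-0.09,0,0,0]]}}

```text
time: 3.6
tool_pos: [0.4306, 0.2498, 0.1041]
ee_rot: [3.137, -0.007, 1.007]
wrist_force: [0.5, 0.2, 0.2]
width: 0.0004
finger_force: 0.0
```

The fingers closed on nothing, so I need to look again.

```bash
python3 - <<'E'
from bench import *
from h import *
print(get_obs()["tool_pos"])
L=[]
for n in("top","side"):
    s=snapshot(n);pickle.dump(s,open(n+"1.pkl","wb"));W=cloud(s);x,y,z=W[...,0],W[...,1],W[...,2]
    m=(s["range_z"]>0)&(z>.008)&(z<.045)&(x>.2)&(x<.66)&(y>.08)&(y<.4)
    k,l=cv2.connectedComponents(m.astype(np.uint8))
    for i in range(1,k):
        q=l==i
        if q.sum()>60:
            t=q&(z>np.percentile(z[q],90)-.006);print(n,q.sum(),z[t].mean().round(3),rect(W[t]))
    c=s["img"][150:350,130:330] if n=="top" else s["img"][60:220,200:400]
    L.append(cv2.resize(c,(400,400 if n=="top" else 320)))
L[1]=np.vstack([L[1],np.zeros((80,400,3),np.uint8)])
cv2.imwrite("pics/look1.png",np.hstack(L)[:,:,::-1])
E
```

```text
[0.43060937 0.24975505 0.10408505]
top 363 0.033 (array([598.7, 289.8]), 31.8, 49.5, 75.4)
top 481 0.024 (array([480.1,  87.8]), 37.1, 13.9, 2.6)
top 432 0.032 (array([429.1, 247.6]), 38.8, 50.0, 57.3)
top 305 0.03 (array([377.6, 121.3]), 49.8, 37.2, 42.7)
top 96 0.03 (array([273.5, 210.2]), 38.6, 15.5, 3.2)
side 280 0.034 (array([596.2, 292.4]), 35.1, 49.3, 75.8)
side 379 0.034 (array([426.6, 250.9]), 42.6, 52.1, 58.1)
side 306 0.031 (array([272.3, 231.9]), 53.9, 39.2, 86.8)
side 418 0.031 (array([376.1, 123.5]), 52.7, 41.0, 45.7)
side 142 0.023 (array([461.3,  97.8]), 35.3, 13.7, 89.6)
```

View pics/look1.png

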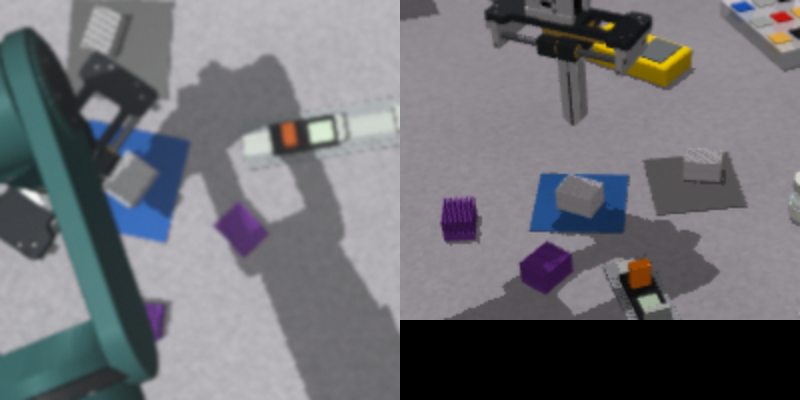

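The sink is unmoved at (429,248). The side picture shows the shut fingers above it, with the tips at crop (573,122). I'll measure where the tips are in the camera frame and compare that with the reported TCP.

```bash
python3 - <<'E'
from h import *
for n in("side","top"):
    s=pickle.load(open(n+"1.pkl","rb"));W=cloud(s);x,y,z=W[...,0],W[...,1],W[...,2]
    m=(s["range_z"]>0)&(abs(x-.43)<.08)&(abs(y-.25)<.1)&(z>.05)&(z<.3)
    print(n,m.sum())
    for lo in np.arange(.05,.3,.015):
        q=m&(z>=lo)&(z<lo+.015)
        if q.sum()>3: print(lo.round(3),q.sum(),W[q].mean(0).round(4),rect(W[q]))
E
```

```text
side 2338
0.125 8 [0.4226 0.2431 0.1378] (array([423.2, 242.3]), 3.1, 13.3, 45.2)
0.14 63 [0.427  0.2435 0.1479] (array([427.5, 242.7]), 15.7, 29.0, 84.1)
0.155 69 [0.4286 0.2432 0.1625] (array([428.7, 242.2]), 20.4, 29.1, 88.6)
0.17 72 [0.4275 0.2427 0.1776] (array([428.3, 241.8]), 17.2, 30.5, 89.6)
0.185 74 [0.4285 0.2426 0.1927] (array([428.7, 242.5]), 29.4, 17.3, 3.1)
0.2 80 [0.4278 0.2433 0.2076] (array([429. , 241.9]), 30.9, 17.5, 4.0)
0.215 32 [0.4288 0.241  0.2187] (array([428.2, 239.6]), 28.6, 17.6, 1.0)
0.23 231 [0.4319 0.2277 0.2398] (array([427.7, 243.2]), 61.7, 158.0, 56.8)
0.245 440 [0.4229 0.2267 0.2521] (array([432. , 244.6]), 67.4, 162.0, 57.0)
0.26 638 [0.4384 0.2285 0.2706] (array([427.4, 246.3]), 66.8, 175.7, 57.6)
0.275 489 [0.4263 0.2433 0.2789] (array([428.1, 249.6]), 67.4, 177.2, 57.2)
0.29 142 [0.4185 0.2435 0.2952] (array([420.7, 241.1]), 71.3, 36.6, 6.9)
top 1964
0.14 4 [0.4211 0.2436 0.1473] (array([421. , 243.6]), 0.4, 3.0, 40.5)
0.23 33 [0.4235 0.2177 0.2407] (array([430.7, 241. ]), 55.2, 153.5, 57.4)
0.245 251 [0.4359 0.2156 0.2518] (array([432.8, 239.5]), 55.6, 158.9, 57.3)
0.26 915 [0.4139 0.2553 0.2732] (array([430.4, 248.2]), 68.4, 177.8, 57.5)
0.275 758 [0.4414 0.2391 0.2762] (array([430.5, 248.2]), 67.3, 176.8, 57.9)
```

The camera puts the fingertips about 34 mm higher than the reported TCP, while xy agrees. I'll check whether that offset was already there in the start picture.

```bash
python3 - <<'E'
from h import *
for f,c,zc in(("side0",(.2462,.4911),.1738),("top0",(.2462,.4911),.1738),("side1",(.4306,.2498),.1),("top1",(.4306,.2498),.1)):
    s=pickle.load(open(f+".pkl","rb"));W=cloud(s);x,y,z=W[...,0],W[...,1],W[...,2]
    m=(s["range_z"]>0)&(np.hypot(x-c[0],y-c[1])<.11)&(z>.05)&(z<.6)
    zz=np.sort(z[m])
    h,e=np.histogram(zz-zc,bins=np.arange(-.05,.25,.01));print(f,"min",zz[:12].round(3)-zc);print(dict(zip((e[:-1]*1000).round().astype(int).tolist(),h.tolist())))
E
```

```text
side0 min [0.0312 0.0332 0.0332 0.0342 0.0342 0.0342 0.0342 0.0342 0.0342 0.0342
 0.0352 0.0352]
{-50: 0, -40: 0, -30: 0, -20: 0, -10: 0, 0: 0, 10: 0, 20: 0, 30: 27, 40: 57, 50: 60, 60: 55, 70: 65, 80: 63, 90: 63, 100: 73, 110: 63, 120: 26, 130: 150, 140: 274, 150: 161, 160: 169, 170: 308, 180: 38, 190: 0, 200: 0, 210: 0, 220: 0, 230: 0}
top0 min [0.0292 0.0302 0.0302 0.0312 0.0312 0.0322 0.0322 0.0322 0.0322 0.0332
 0.0332 0.0332]
{-50: 0, -40: 0, -30: 0, -20: 0, -10: 0, 0: 0, 10: 0, 20: 1, 30: 42, 40: 78, 50: 62, 60: 30, 70: 13, 80: 0, 90: 0, 100: 0, 110: 0, 120: 17, 130: 110, 140: 212, 150: 137, 160: 529, 170: 948, 180: 18, 190: 0, 200: 0, 210: 0, 220: 0, 230: 0}
side1 min [0.035 0.036 0.037 0.037 0.039 0.039 0.04  0.04  0.04  0.04  0.04  0.041]
{-50: 0, -40: 0, -30: 0, -20: 0, -10: 0, 0: 0, 10: 0, 20: 0, 30: 8, 40: 41, 50: 42, 60: 49, 70: 47, 80: 49, 90: 50, 100: 49, 110: 57, 120: 6, 130: 130, 140: 325, 150: 275, 160: 279, 170: 782, 180: 154, 190: 142, 200: 76, 210: 96, 220: 155, 230: 209}
top1 min [0.036 0.038 0.043 0.044 0.048 0.054 0.066 0.133 0.135 0.135 0.135 0.136]
{-50: 0, -40: 0, -30: 0, -20: 0, -10: 0, 0: 0, 10: 0, 20: 0, 30: 2, 40: 3, 50: 1, 60: 1, 70: 0, 80: 0, 90: 0, 100: 0, 110: 0, 120: 0, 130: 15, 140: 133, 150: 152, 160: 79, 170: 1734, 180: 1, 190: 0, 200: 0, 210: 8, 220: 96, 230: 38}
```

The offset is constant: the true TCP height is the reported value plus about 32 mm, probably a tool-length fault. I'll correct for it by commanding z as the true value minus 0.032. I'll reopen and descend to command z = -0.021.

Request:
{"name": "carry_out", "arguments": {"commands": [[0,0,0.02,0,0,0],[0,0,0.04,0,0,0],[0,0,0.06,0,0,0],[0,0,0.07,0,0,0],[0,0,0.07,0,0,0]], "jaw": 1}}

```text
time: 4.2
tool_pos: [0.4255, 0.2475, 0.0267]
ee_rot: [-3.138, 0.005, 1.007]
wrist_force: [-0.3, 0.7, -0.4]
width: 0.0371
finger_force: 0.0
```

Request:
{"name": "carry_out", "arguments": {"commands": [[0,0,0,0,0,0],[0,0,0,0,0,0],[0,0,0,0,0,0],[0,0,0,0,0,0],[0,0,0,0,0,0]]}}

```text
time: 4.7
tool_pos: [0.4283, 0.2487, 0.0305]
ee_rot: [3.141, -0.001, 1.007]
wrist_force: [0.4, -0.4, 0.1]
width: 0.0769
finger_force: 0.0
```

Request:
{"name": "carry_out", "arguments": {"commands": [[0,0,0.015,0,0,0],[0,0,0.03,0,0,0],[0,0,0.042,0,0,0],[0,0,0.048,0,0,0],[0,0,0.051,0,0,0]]}}

```text
time: 5.2
tool_pos: [0.4276, 0.2484, -0.0216]
ee_rot: [-3.141, 0.001, 1.007]
wrist_force: [0.3, 0.0, 0.2]
width: 0.094
finger_force: 0.0
```

Request:
{"name": "carry_out", "arguments": {"commands": [[0,0,0,0,0,0],[0,0,0,0,0,0],[0,0,0,0,0,0],[0,0,0,0,0,0],[0,0,0,0,0,0]], "jaw": 0.35}}

```text
time: 5.7
tool_pos: [0.4283, 0.2487, -0.0206]
ee_rot: [3.141, -0.001, 1.007]
wrist_force: [0.3, 0.8, -0.6]
width: 0.0572
finger_force: 0.0
```

Request:
{"name": "carry_out", "arguments": {"commands": [[0,0,0,0,0,0],[0,0,0,0,0,0],[0,0,0,0,0,0],[0,0,0,0,0,0],[0,0,0,0,0,0]]}}

```text
time: 6.2
tool_pos: [0.4281, 0.2487, -0.0208]
ee_rot: [3.142, -0.0, 1.007]
wrist_force: [-0.7, -0.7, 2.1]
width: 0.0498
finger_force: 30.0
```

Gripped, with width 49.8 mm and 30 N.

```bash
python3 - <<'E'
from plan import *
plan([.4284,.2489,-.021,57.69],[(.4284,.2489,.070,57.69,1),(.5001,-.0188,.070,101.4,2),(.5001,-.0188,-.0020,101.4,1)])
E
```

```text
[[0.0, 0.0, -0.0228, 0, 0, -0.0], [0.0, 0.0, -0.0455, 0, 0, -0.0], [0.0, 0.0, -0.0682, 0, 0, -0.0], [0.0, 0.0, -0.091, 0, 0, -0.0], [0.0, 0.0, -0.091, 0, 0, -0.0]]
-> [0.4284, 0.2489, 0.07, 57.69]
[[-0.0209, 0.0226, 0.0, 0, 0, -0.085], [-0.0418, 0.0453, 0.0, 0, 0, -0.17], [-0.0626, 0.0679, 0.0, 0, 0, -0.254], [-0.0835, 0.0905, 0.0, 0, 0, -0.339], [-0.1044, 0.1132, 0.0, 0, 0, -0.424]]
[[-0.0283, 0.012, 0.0, 0, 0, -0.085], [-0.0567, 0.024, 0.0, 0, 0, -0.169], [-0.085, 0.0361, 0.0, 0, 0, -0.254], [-0.1134, 0.0481, 0.0, 0, 0, -0.339], [-0.1134, 0.0481, 0.0, 0, 0, -0.339]]
-> [0.5001, -0.0188, 0.07, 101.4067]
[[0.0, 0.0, 0.018, 0, 0, 0.0], [0.0, 0.0, 0.036, 0, 0, 0.0], [0.0, 0.0, 0.054, 0, 0, 0.0], [0.0, 0.0, 0.072, 0, 0, 0.0], [0.0, 0.0, 0.072, 0, 0, 0.0]]
-> [0.5001, -0.0188, -0.002, 101.4067]
```

Request:
{"name": "carry_out", "arguments": {"commands": [[0,0,-0.02,0,0,0],[0,0,-0.045,0,0,0],[0,0,-0.07,0,0,0],[0,0,-0.091,0,0,0],[0,0,-0.091,0,0,0]]}}

```text
time: 6.7
tool_pos: [0.4303, 0.2495, 0.0731]
ee_rot: [3.138, -0.006, 1.007]
wrist_force: [-0.4, -0.4, -0.4]
width: 0.0495
finger_force: 30.0
```

Request:
{"name": "carry_out", "arguments": {"commands": [[-0.0209,0.0226,0,0,0,-0.085],[-0.0418,0.0453,0,0,0,-0.17],[-0.0626,0.0679,0,0,0,-0.254],[-0.0835,0.0905,0,0,0,-0.339],[-0.1044,0.1132,0,0,0,-0.424]]}}

```text
time: 7.2
tool_pos: [0.4669, 0.0985, 0.068]
ee_rot: [-3.139, 0.001, 1.434]
wrist_force: [-0.4, -0.0, -1.1]
width: 0.0496
finger_force: 30.0
```

Request:
{"name": "carry_out", "arguments": {"commands": [[-0.0283,0.012,0,0,0,-0.085],[-0.0567,0.024,0,0,0,-0.169],[-0.085,0.0361,0,0,0,-0.254],[-0.1134,0.0481,0,0,0,-0.339],[-0.1134,0.0481,0,0,0,-0.339]]}}

```text
time: 7.7
tool_pos: [0.4993, -0.0223, 0.0679]
ee_rot: [-3.139, 0.001, 1.766]
wrist_force: [-0.7, 0.7, -0.9]
width: 0.0499
finger_force: 30.0
```

```bash
python3 - <<'E'
from bench import *
from h import *
o=get_obs();print(o["tool_pos"],o["ee_rot"],o["width"])
th=np.deg2rad(11.4);ex=np.array([np.cos(th),np.sin(th)]);ey=np.array([-np.sin(th),np.cos(th)])
for n,og in(("top",[.507,-.0478]),("side",[.5046,-.0467])):
    s=snapshot(n);W=cloud(s);d=W[...,:2]-og;X=d@ex*1000;Y=d@ey*1000;Z=W[...,2]*1000
    # sink: points 85..130 high near target
    m=(abs(X)<45)&(Y>-5)&(Y<60)&(Z>70)&(Z<135)
    print(n,m.sum(),Z[m].min() if m.any() else 0,[ (int(a),int(((Z>a)&(Z<a+5)&m).sum())) for a in range(70,135,5)])
    q=m&(Z<118)
    if q.sum()>10: print(np.percentile(Y[q],[2,50,98]).round(1),np.percentile(X[q],[2,98]).round(1),Z[q].min())
E
```

```text
[ 0.49928529 -0.02229931  0.06792223] [-3.13890147e+00  6.12399702e-04  1.76627789e+00] 0.0499023309311927
top 0 0 [(70, 0), (75, 0), (80, 0), (85, 0), (90, 0), (95, 0), (100, 0), (105, 0), (110, 0), (115, 0), (120, 0), (125, 0), (130, 0)]
side 704 93.13915417287105 [(70, 0), (75, 0), (80, 0), (85, 0), (90, 9), (95, 45), (100, 47), (105, 56), (110, 63), (115, 68), (120, 338), (125, 49), (130, 29)]
[ 8.2 10.2 20.5] [-36.8  33.1] 93.13915417287105
```

The sink's front face is at caliper y ≈ 10 mm and its underside at about 94 mm, both as planned. Lowering it now.

Request:
{"name": "carry_out", "arguments": {"commands": [[0,0,0.015,0,0,0],[0,0,0.033,0,0,0],[0,0,0.051,0,0,0],[0,0,0.066,0,0,0],[0,0,0.076,0,0,0]]}}

```text
time: 8.3
tool_pos: [0.498, -0.0177, -0.0081]
ee_rot: [-3.139, -0.002, 1.771]
wrist_force: [-0.6, 0.9, -0.6]
width: 0.0495
finger_force: 30.0
```

Request:
{"name": "carry_out", "arguments": {"commands": [[0,0,0.002,0,0,0],[0,0,0.004,0,0,0],[0,0,0.0055,0,0,0],[0,0,0.0055,0,0,0],[0,0,0.0055,0,0,0]]}}

```text
time: 8.8
tool_pos: [0.5002, -0.0193, -0.0109]
ee_rot: [3.14, 0.0, 1.77]
wrist_force: [0.2, 0.2, -1.1]
width: 0.0495
finger_force: 30.0
```

Request:
{"name": "carry_out", "arguments": {"commands": [[0,0,0,0,0,0],[0,0,0,0,0,0],[0,0,0,0,0,0],[0,0,0,0,0,0],[0,0,0,0,0,0]], "jaw": 0.85}}

```text
time: 9.3
tool_pos: [0.4997, -0.0192, -0.0115]
ee_rot: [3.141, -0.0, 1.77]
wrist_force: [-0.0, -0.8, 0.7]
width: 0.0795
finger_force: 0.0
```

Request:
{"name": "carry_out", "arguments": {"commands": [[0,0,-0.02,0,0,0],[0,0,-0.04,0,0,0],[0,0,-0.06,0,0,0],[0,0,-0.08,0,0,0],[0,0,-0.08,0,0,0]]}}

```text
time: 9.8
tool_pos: [0.5021, -0.0195, 0.0718]
ee_rot: [3.135, 0.002, 1.77]
wrist_force: [-0.5, 0.8, -0.7]
width: 0.08
finger_force: 0.0
```

```bash
python3 - <<'E'
from plan import *
from bench import *
from h import *
o=get_obs();print(o["tool_pos"],o["ee_rot"],o["width"])
th=np.deg2rad(11.4);ex=np.array([np.cos(th),np.sin(th)]);ey=np.array([-np.sin(th),np.cos(th)])
for n,og in(("top",[.507,-.0478]),("side",[.5046,-.0467])):
    s=snapshot(n);W=cloud(s);d=W[...,:2]-og;X=d@ex*1000;Y=d@ey*1000;Z=W[...,2]*1000
    q=(abs(X)<32)&(Y>3)&(Y<56)&(Z>20)&(Z<60)
    if q.sum()>10: print(n,q.sum(),np.percentile(Y[q],[2,50,98]).round(1),np.percentile(X[q],[2,98]).round(1),np.percentile(Z[q],[50,95]))
    for nm,q in (("tab",(abs(X)<16)&(Y>90)&(Y<150)&(Z>46)&(Z<60)),("jaw",(abs(X)<16)&(Y>50)&(Y<80)&(Z>32)&(Z<43))):
        if q.sum()>5: print(nm,q.sum(),np.percentile(Y[q],[2,50,98]).round(1),np.percentile(X[q],[2,98]).round(1),np.percentile(Z[q],90))
cv2.imwrite("pics/side2.png",cv2.resize(s["img"][80:300,180:480],(600,440))[:,:,::-1])
E
```

```text
[ 0.50211455 -0.01951225  0.0717689 ] [3.13514888e+00 2.21883723e-03 1.76981451e+00] 0.07998145922134112
tab 6 [126.  127.4 128.8] [ 6.2 10.8] 54.419467760786
jaw 46 [60.3 64.2 67.9] [-14.3  13. ] 40.24017807282152
side 473 [ 9.4 22.4 48.1] [-24.1  25.1] [42.1281126  45.14302995]
tab 54 [113.1 117.2 128.2] [-5.7 11.3] 56.40832598297904
jaw 69 [50.7 60.7 66.5] [-14.2  14.8] 41.406105408830264
```

View pics/side2.png

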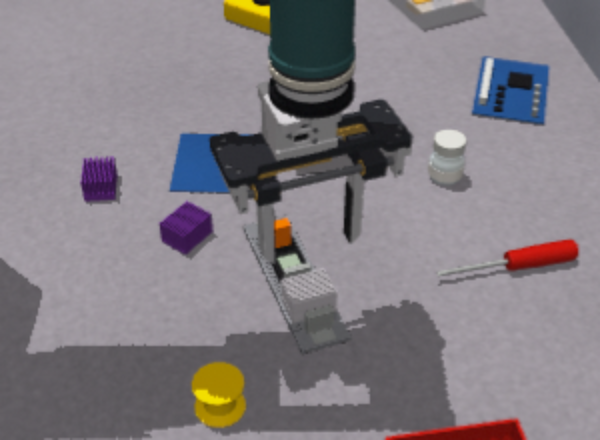

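The sink stands between the jaws (side picture, about (310,290)), released and clear of both. Next is the tab.

```bash
python3 - <<'E'
from plan import *
plan([.5001,-.0188,.0685,101.41],[(.4818,.0720,.0685,11.4,3),(.4818,.0720,-.001,11.4,1)])
E
```

```text
[[0.0066, 0.0, 0.0, 0, 0, 0.112], [0.0132, 0.0, 0.0, 0, 0, 0.224], [0.0198, 0.0, 0.0, 0, 0, 0.337], [0.0265, 0.0, 0.0, 0, 0, 0.449], [0.0331, 0.0, 0.0, 0, 0, 0.561]]
[[0.0056, -0.0035, 0.0, 0, 0, 0.112], [0.0112, -0.007, 0.0, 0, 0, 0.224], [0.0168, -0.0105, 0.0, 0, 0, 0.337], [0.0224, -0.0141, 0.0, 0, 0, 0.449], [0.028, -0.0176, 0.0, 0, 0, 0.561]]
[[0.0029, -0.0059, 0.0, 0, 0, 0.112], [0.0058, -0.0119, 0.0, 0, 0, 0.225], [0.0086, -0.0179, 0.0, 0, 0, 0.337], [0.0115, -0.0238, 0.0, 0, 0, 0.449], [0.0115, -0.0238, 0.0, 0, 0, 0.449]]
-> [0.4818, 0.072, 0.0685, 11.3983]
[[0.0, 0.0, 0.0174, 0, 0, -0.0], [0.0, 0.0, 0.0348, 0, 0, -0.0], [0.0, 0.0, 0.0521, 0, 0, -0.0], [0.0, 0.0, 0.0695, 0, 0, -0.0], [0.0, 0.0, 0.0695, 0, 0, -0.0]]
-> [0.4818, 0.072, -0.001, 11.3983]
```

Request:
{"name": "carry_out", "arguments": {"commands": [[0.0066,0,0,0,0,0.112],[0.0132,0,0,0,0,0.224],[0.0198,0,0,0,0,0.337],[0.0265,0,0,0,0,0.449],[0.0331,0,0,0,0,0.561]], "jaw": 0.42}}

```text
time: 10.4
tool_pos: [0.4917, 0.0136, 0.0663]
ee_rot: [-3.138, 0.001, 1.204]
wrist_force: [-0.3, 0.2, 0.6]
width: 0.0433
finger_force: 0.0
```

Request:
{"name": "carry_out", "arguments": {"commands": [[0.0056,-0.0035,0,0,0,0.112],[0.0112,-0.007,0,0,0,0.224],[0.0168,-0.0105,0,0,0,0.337],[0.0224,-0.0141,0,0,0,0.449],[0.028,-0.0176,0,0,0,0.561]]}}

```text
time: 10.9
tool_pos: [0.4852, 0.046, 0.0663]
ee_rot: [-3.139, 0.003, 0.643]
wrist_force: [-0.6, 0.8, 0.1]
width: 0.0394
finger_force: 0.0
```

Request:
{"name": "carry_out", "arguments": {"commands": [[0.0029,-0.0059,0,0,0,0.112],[0.0058,-0.0119,0,0,0,0.225],[0.0086,-0.0179,0,0,0,0.337],[0.0115,-0.0238,0,0,0,0.449],[0.0115,-0.0238,0,0,0,0.449]]}}

```text
time: 11.4
tool_pos: [0.48, 0.0721, 0.0666]
ee_rot: [-3.141, 0.003, 0.2]
wrist_force: [-0.8, -0.3, -0.0]
width: 0.0396
finger_force: 0.0
```

Request:
{"name": "carry_out", "arguments": {"commands": [[0,0,0.015,0,0,0],[0,0,0.035,0,0,0],[0,0,0.055,0,0,0],[0,0,0.067,0,0,0],[0,0,0.0695,0,0,0]]}}

```text
time: 11.9
tool_pos: [0.4794, 0.0713, -0.0035]
ee_rot: [-3.141, 0.005, 0.2]
wrist_force: [-0.2, -0.6, 0.6]
width: 0.0392
finger_force: 0.0
```

Request:
{"name": "carry_out", "arguments": {"commands": [[0,0,0,0,0,0],[0,0,0,0,0,0],[0,0,0,0,0,0],[0,0,0,0,0,0],[0,0,0,0,0,0]], "jaw": 0}}

```text
time: 12.4
tool_pos: [0.4822, 0.0716, -0.0]
ee_rot: [3.141, -0.002, 0.199]
wrist_force: [0.2, -0.2, 3.0]
width: 0.0135
finger_force: 30.0
```

Request:
{"name": "carry_out", "arguments": {"commands": [[0,0.003,0,0,0,0],[0,0.007,0,0,0,0],[0,0.011,0,0,0,0],[0,0.015,0,0,0,0],[0,0.018,0,0,0,0]]}}

```text
time: 12.9
tool_pos: [0.4858, 0.054, -0.0]
ee_rot: [-3.141, -0.002, 0.199]
wrist_force: [-1.2, 2.7, 5.8]
width: 0.0138
finger_force: 30.0
```

Request:
{"name": "carry_out", "arguments": {"commands": [[0,0.001,0,0,0,0],[0,0.002,0,0,0,0],[0,0.003,0,0,0,0],[0,0.003,0,0,0,0],[0,0.003,0,0,0,0]]}}

```text
time: 13.4
tool_pos: [0.4864, 0.051, -0.0]
ee_rot: [-3.141, -0.002, 0.199]
wrist_force: [-0.6, 1.6, 5.4]
width: 0.0136
finger_force: 30.0
```

Request:
{"name": "carry_out", "arguments": {"commands": [[0,0.0005,0,0,0,0],[0,0.001,0,0,0,0],[0,0.001,0,0,0,0],[0,0.001,0,0,0,0],[0,0.001,0,0,0,0]]}}

```text
time: 13.9
tool_pos: [0.4865, 0.0506, -0.0]
ee_rot: [-3.14, -0.002, 0.199]
wrist_force: [0.0, 3.6, 5.8]
width: 0.0139
finger_force: 30.0
```

Request:
{"name": "carry_out", "arguments": {"commands": [[0,0.0005,0,0,0,0],[0,0.001,0,0,0,0],[0,0.001,0,0,0,0],[0,0.001,0,0,0,0],[0,0.001,0,0,0,0]]}}

```text
time: 14.4
tool_pos: [0.4865, 0.0507, -0.0]
ee_rot: [-3.138, -0.002, 0.199]
wrist_force: [-0.8, 6.1, 6.3]
width: 0.0139
finger_force: 30.0
```

The jaws have stopped moving and the force is rising. I'll press another 1 mm and hold.

Request:
{"name": "carry_out", "arguments": {"commands": [[0,0.0005,0,0,0,0],[0,0.001,0,0,0,0],[0,0.001,0,0,0,0],[0,0.001,0,0,0,0],[0,0.001,0,0,0,0]]}}

```text
time: 14.9
tool_pos: [0.4864, 0.0508, -0.0]
ee_rot: [-3.136, -0.002, 0.199]
wrist_force: [-1.8, 8.7, 7.0]
width: 0.0139
finger_force: 30.0
```

```bash
python3 - <<'E'
from bench import *
from h import *
th=np.deg2rad(11.4);ex=np.array([np.cos(th),np.sin(th)]);ey=np.array([-np.sin(th),np.cos(th)])
for n,og in(("top",[.507,-.0478]),("side",[.5046,-.0467])):
    s=snapshot(n);W=cloud(s);d=W[...,:2]-og;X=d@ex*1000;Y=d@ey*1000;Z=W[...,2]*1000
    q=(abs(X)<32)&(Y>-15)&(Y<60)&(Z>34)&(Z<50)
    print(n,q.sum(),np.percentile(Y[q],[1,50,99]).round(1),np.percentile(X[q],[2,98]).round(1))
    q=(abs(X)>17)&(abs(X)<32)&(Y>-15)&(Y<60)&(Z>36)&(Z<50)
    print(" sink",q.sum(),np.percentile(Y[q],[1,50,99]).round(1) if q.any() else 0)
cv2.imwrite("pics/side3.png",cv2.resize(s["img"][140:280,240:400],(640,560),interpolation=cv2.INTER_CUBIC)[:,:,::-1])
E
```

```text
top 71 [-9.  -3.  34.4] [-24.1  13.3]
 sink 17 [ 1.8 22.2 34.5]
side 458 [-10.4  13.9  45.7] [-23.7  24.1]
 sink 126 [-0.7 17.4 38.2]
```

View pics/side3.png

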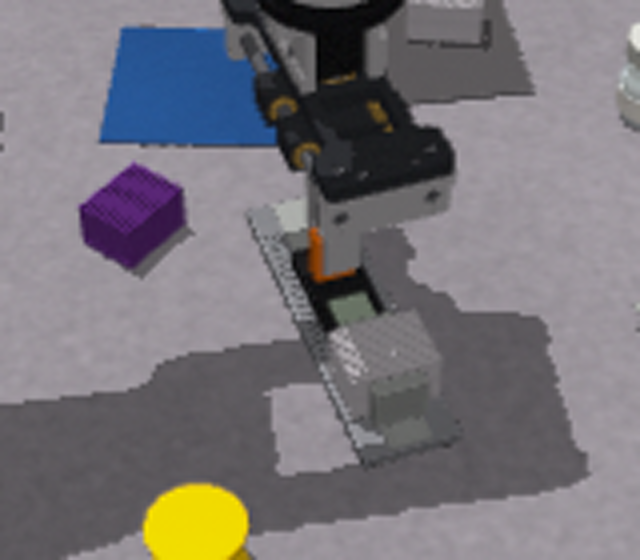

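The jaws are closed on the sink (crop (390,360)): it spans caliper y -0.7 to 38 mm, which confirms the 38 mm width and the red tray. Now backing off to about 62 mm.

Request:
{"name": "carry_out", "arguments": {"commands": [[0,-0.004,0,0,0,0],[0,-0.01,0,0,0,0],[0,-0.017,0,0,0,0],[0,-0.023,0,0,0,0],[0,-0.0265,0,0,0,0]]}}

```text
time: 15.5
tool_pos: [0.482, 0.0731, -0.0]
ee_rot: [3.139, -0.002, 0.199]
wrist_force: [1.0, -2.6, 5.5]
width: 0.0138
finger_force: 30.0
```

Request:
{"name": "carry_out", "arguments": {"commands": [[0,0,0,0,0,0],[0,0,0,0,0,0],[0,0,0,0,0,0],[0,0,0,0,0,0],[0,0,0,0,0,0]], "jaw": 0.42}}

```text
time: 16.0
tool_pos: [0.4806, 0.0739, -0.0014]
ee_rot: [-3.141, 0.001, 0.199]
wrist_force: [1.0, 0.0, 0.1]
width: 0.0398
finger_force: 0.0
```

Request:
{"name": "carry_out", "arguments": {"commands": [[0,0,-0.01,0,0,0],[0,0,-0.03,0,0,0],[0,0,-0.05,0,0,0],[0,0,-0.07,0,0,0],[0,0,-0.0695,0,0,0]]}}

```text
time: 16.5
tool_pos: [0.4838, 0.0742, 0.0726]
ee_rot: [3.14, -0.008, 0.199]
wrist_force: [0.0, 0.0, 0.5]
width: 0.0394
finger_force: 0.0
```

```bash
python3 - <<'E'
from bench import *
from h import *
from plan import *
th=np.deg2rad(11.4);ex=np.array([np.cos(th),np.sin(th)]);ey=np.array([-np.sin(th),np.cos(th)])
for n,og in(("top",[.507,-.0478]),("side",[.5046,-.0467])):
    s=snapshot(n);W=cloud(s);d=W[...,:2]-og;X=d@ex*1000;Y=d@ey*1000;Z=W[...,2]*1000
    q=(abs(X)<32)&(Y>-1)&(Y<50)&(Z>34)&(Z<50)
    print(n,q.sum(),np.percentile(Y[q],[1,50,99]).round(1),np.percentile(X[q],[2,98]).round(1))
    q=(abs(X)<16)&(Y>45)&(Y<80)&(Z>33)&(Z<44)
    print(" jaw",q.sum(),np.percentile(Y[q],[3,50,97]).round(1) if q.any() else 0)
c=np.array([.4818,.0720])+.0025*ey; g=np.array([.5058,-.0472])+.0195*ey
plan([*c,.0685,11.4],[(*g,.0685,101.4,3),(*g,-.012,101.4,1)])
E
```

```text
top 160 [-0.8 13.7 38.2] [-23.8  24. ]
 jaw 19 [62.3 65.5 69. ]
side 376 [-0.7 17.3 39.4] [-23.7  24.6]
 jaw 61 [59.8 63.5 69.1]
[[0.0, 0.0075, 0.0, 0, 0, -0.112], [0.0, 0.0149, 0.0, 0, 0, -0.224], [0.0, 0.0224, 0.0, 0, 0, -0.337], [0.0, 0.0299, 0.0, 0, 0, -0.449], [0.0, 0.0374, 0.0, 0, 0, -0.561]]
[[-0.004, 0.0063, 0.0, 0, 0, -0.112], [-0.0079, 0.0126, 0.0, 0, 0, -0.224], [-0.0119, 0.0189, 0.0, 0, 0, -0.337], [-0.0159, 0.0253, 0.0, 0, 0, -0.449], [-0.0199, 0.0316, 0.0, 0, 0, -0.561]]
[[-0.0067, 0.0032, 0.0, 0, 0, -0.112], [-0.0134, 0.0065, 0.0, 0, 0, -0.224], [-0.0202, 0.0097, 0.0, 0, 0, -0.337], [-0.0269, 0.013, 0.0, 0, 0, -0.449], [-0.0269, 0.013, 0.0, 0, 0, -0.449]]
-> [0.502, -0.0281, 0.0685, 101.4117]
[[0.0, 0.0, 0.0201, 0, 0, 0.0], [0.0, 0.0, 0.0402, 0, 0, 0.0], [0.0, 0.0, 0.0604, 0, 0, 0.0], [0.0, 0.0, 0.0805, 0, 0, 0.0], [0.0, 0.0, 0.0805, 0, 0, 0.0]]
-> [0.502, -0.0281, -0.012, 101.4117]
```

Request:
{"name": "carry_out", "arguments": {"commands": [[0,0.0075,0,0,0,-0.112],[0,0.0149,0,0,0,-0.224],[0,0.0224,0,0,0,-0.337],[0,0.0299,0,0,0,-0.449],[0,0.0374,0,0,0,-0.561]], "jaw": 0.85}}

```text
time: 17.1
tool_pos: [0.487, 0.0371, 0.0666]
ee_rot: [-3.139, 0.002, 0.764]
wrist_force: [-0.6, 0.0, -0.5]
width: 0.0761
finger_force: 0.0
```

Request:
{"name": "carry_out", "arguments": {"commands": [[-0.004,0.0063,0,0,0,-0.112],[-0.0079,0.0126,0,0,0,-0.224],[-0.0119,0.0189,0,0,0,-0.337],[-0.0159,0.0253,0,0,0,-0.449],[-0.0199,0.0316,0,0,0,-0.561]]}}

```text
time: 17.6
tool_pos: [0.4944, 0.0006, 0.0666]
ee_rot: [-3.138, 0.0, 1.325]
wrist_force: [-0.8, -0.5, -0.1]
width: 0.0801
finger_force: 0.0
```

Request:
{"name": "carry_out", "arguments": {"commands": [[-0.0067,0.0032,0,0,0,-0.112],[-0.0134,0.0065,0,0,0,-0.224],[-0.0202,0.0097,0,0,0,-0.337],[-0.0269,0.013,0,0,0,-0.449],[-0.0269,0.013,0,0,0,-0.449]]}}

```text
time: 18.1
tool_pos: [0.5005, -0.029, 0.0667]
ee_rot: [-3.139, -0.001, 1.768]
wrist_force: [-0.1, 0.7, 0.2]
width: 0.0801
finger_force: 0.0
```

Request:
{"name": "carry_out", "arguments": {"commands": [[0,0,0.018,0,0,0],[0,0,0.038,0,0,0],[0,0,0.058,0,0,0],[0,0,0.074,0,0,0],[0,0,0.0805,0,0,0]]}}

```text
time: 18.6
tool_pos: [0.4991, -0.0277, -0.0149]
ee_rot: [-3.137, -0.002, 1.768]
wrist_force: [0.2, 1.2, 0.4]
width: 0.0798
finger_force: 0.0
```

Request:
{"name": "carry_out", "arguments": {"commands": [[0,0,0,0,0,0],[0,0,0,0,0,0],[0,0,0,0,0,0],[0,0,0,0,0,0],[0,0,0,0,0,0]], "jaw": 0.35}}

```text
time: 19.1
tool_pos: [0.5023, -0.0286, -0.011]
ee_rot: [3.14, 0.001, 1.77]
wrist_force: [0.5, -0.2, 2.0]
width: 0.0497
finger_force: 30.0
```

Request:
{"name": "carry_out", "arguments": {"commands": [[0,0,0,0,0,0],[0,0,0,0,0,0],[0,0,0,0,0,0],[0,0,0,0,0,0],[0,0,0,0,0,0]]}}

```text
time: 19.6
tool_pos: [0.5023, -0.0286, -0.011]
ee_rot: [3.14, 0.001, 1.77]
wrist_force: [-0.6, -0.2, 5.5]
width: 0.0497
finger_force: 30.0
```

```bash
python3 - <<'E'
from plan import *
plan([.502,-.0281,-.012,101.41],[(.502,-.0281,.070,101.41,1),(.608,-.2714,.070,90.6,2),(.608,-.2714,-.018,90.6,1)])
E
```

```text
[[0.0, 0.0, -0.0205, 0, 0, -0.0], [0.0, 0.0, -0.041, 0, 0, -0.0], [0.0, 0.0, -0.0615, 0, 0, -0.0], [0.0, 0.0, -0.082, 0, 0, -0.0], [0.0, 0.0, -0.082, 0, 0, -0.0]]
-> [0.502, -0.0281, 0.07, 101.41]
[[-0.0288, 0.0062, 0.0, 0, 0, 0.021], [-0.0577, 0.0124, 0.0, 0, 0, 0.042], [-0.0865, 0.0186, 0.0, 0, 0, 0.063], [-0.1153, 0.0248, 0.0, 0, 0, 0.084], [-0.1441, 0.031, 0.0, 0, 0, 0.105]]
[[-0.0281, 0.0092, 0.0, 0, 0, 0.021], [-0.0561, 0.0184, 0.0, 0, 0, 0.042], [-0.0841, 0.0275, 0.0, 0, 0, 0.063], [-0.1121, 0.0367, 0.0, 0, 0, 0.084], [-0.1121, 0.0367, 0.0, 0, 0, 0.084]]
-> [0.608, -0.2714, 0.07, 90.5811]
[[0.0, 0.0, 0.022, 0, 0, -0.0], [0.0, 0.0, 0.044, 0, 0, -0.0], [0.0, 0.0, 0.066, 0, 0, -0.0], [0.0, 0.0, 0.088, 0, 0, -0.0], [0.0, 0.0, 0.088, 0, 0, -0.0]]
-> [0.608, -0.2714, -0.018, 90.5811]
```

Request:
{"name": "carry_out", "arguments": {"commands": [[0,0,-0.018,0,0,0],[0,0,-0.04,0,0,0],[0,0,-0.062,0,0,0],[0,0,-0.08,0,0,0],[0,0,-0.082,0,0,0]]}}

```text
time: 20.1
tool_pos: [0.5029, -0.0288, 0.0719]
ee_rot: [3.138, 0.001, 1.77]
wrist_force: [0.2, -0.7, -0.4]
width: 0.0499
finger_force: 30.0
```

Request:
{"name": "carry_out", "arguments": {"commands": [[-0.0288,0.0062,0,0,0,0.021],[-0.0577,0.0124,0,0,0,0.042],[-0.0865,0.0186,0,0,0,0.063],[-0.1153,0.0248,0,0,0,0.084],[-0.1441,0.031,0,0,0,0.105]]}}

```text
time: 20.6
tool_pos: [0.5597, -0.1643, 0.0677]
ee_rot: [-3.139, -0.002, 1.664]
wrist_force: [0.4, -0.7, -0.8]
width: 0.0498
finger_force: 30.0
```

Request:
{"name": "carry_out", "arguments": {"commands": [[-0.0281,0.0092,0,0,0,0.021],[-0.0561,0.0184,0,0,0,0.042],[-0.0841,0.0275,0,0,0,0.063],[-0.1121,0.0367,0,0,0,0.084],[-0.1121,0.0367,0,0,0,0.084]]}}

```text
time: 21.1
tool_pos: [0.607, -0.2749, 0.0668]
ee_rot: [-3.139, -0.0, 1.577]
wrist_force: [-0.7, 0.5, -1.4]
width: 0.0497
finger_force: 30.0
```

Request:
{"name": "carry_out", "arguments": {"commands": [[0,0,0.02,0,0,0],[0,0,0.04,0,0,0],[0,0,0.06,0,0,0],[0,0,0.075,0,0,0],[0,0,0.084,0,0,0]]}}

```text
time: 21.6
tool_pos: [0.6058, -0.2703, -0.017]
ee_rot: [-3.138, -0.002, 1.581]
wrist_force: [-0.0, -0.5, -0.7]
width: 0.0498
finger_force: 30.0
```

Request:
{"name": "carry_out", "arguments": {"commands": [[0,0,0.002,0,0,0],[0,0,0.004,0,0,0],[0,0,0.0055,0,0,0],[0,0,0.0055,0,0,0],[0,0,0.0055,0,0,0]]}}

```text
time: 22.1
tool_pos: [0.608, -0.2721, -0.0187]
ee_rot: [3.14, 0.001, 1.581]
wrist_force: [-1.0, -0.1, -0.7]
width: 0.05
finger_force: 30.0
```

Request:
{"name": "carry_out", "arguments": {"commands": [[0,0,0,0,0,0],[0,0,0,0,0,0],[0,0,0,0,0,0],[0,0,0,0,0,0],[0,0,0,0,0,0]], "jaw": 0.68}}

```text
time: 22.6
tool_pos: [0.6075, -0.2718, -0.0194]
ee_rot: [3.141, -0.0, 1.581]
wrist_force: [-0.2, -0.3, -0.3]
width: 0.0641
finger_force: 0.0
```

Request:
{"name": "carry_out", "arguments": {"commands": [[0,0,-0.02,0,0,0],[0,0,-0.05,0,0,0],[0,0,-0.08,0,0,0],[0,0,-0.11,0,0,0],[0,0,-0.13,0,0,0]]}}

```text
time: 23.1
tool_pos: [0.6083, -0.2723, 0.1135]
ee_rot: [3.138, 0.002, 1.581]
wrist_force: [0.4, 0.6, -0.0]
width: 0.064
finger_force: 0.0
```

Request:
{"name": "carry_out", "arguments": {"commands": [[-0.02,0,0,0,0,0],[-0.04,0,0,0,0,0],[-0.06,0,0,0,0,0],[-0.06,0,0,0,0,0],[-0.06,0,0,0,0,0]]}}

```text
time: 23.6
tool_pos: [0.607, -0.3325, 0.1081]
ee_rot: [-3.139, -0.003, 1.579]
wrist_force: [1.2, -0.1, -0.0]
width: 0.0636
finger_force: 0.0
```

```bash
python3 - <<'E'
from bench import *
from h import *
o=get_obs();print(o["time"],o["tool_pos"],o["width"])
th=np.deg2rad(11.4);ex=np.array([np.cos(th),np.sin(th)]);ey=np.array([-np.sin(th),np.cos(th)])
for n,og in(("top",[.507,-.0478]),("side",[.5046,-.0467])):
    s=snapshot(n);W=cloud(s);d=W[...,:2]-og;X=d@ex*1000;Y=d@ey*1000;Z=W[...,2]*1000
    q=(abs(X)<16)&(Y>30)&(Y<80)&(Z>33)&(Z<44)
    print(n,"jaw",q.sum(),np.percentile(Y[q],[3,50,97]).round(1) if q.any() else 0)
    q=(abs(W[...,0]-.607)<.05)&(abs(W[...,1]+.271)<.05)&(Z>24)&(Z<60)
    print("sink",q.sum(),rect(W[q]) if q.sum()>5 else 0,np.percentile(Z[q],[50,95]) if q.any() else 0)
    q=(abs(W[...,0]-.6)<.05)&(abs(W[...,1]-.29)<.05)&(Z>26)&(Z<60)
    print("pad",rect(W[q]) if q.sum()>5 else 0)
cv2.imwrite("pics/side4.png",s["img"][:,:,::-1])
E
```

```text
23.6 [ 0.60702203 -0.33251983  0.10812172] 0.06364462934351041
top jaw 47 [62.5 66.2 69.7]
sink 372 (array([ 609.8, -271.4]), 38.7, 51.0, 89.7) [32.5337282  36.84134712]
pad (array([598.8, 289.5]), 32.2, 50.0, 75.4)
side jaw 63 [60.1 62.7 68.3]
sink 462 (array([ 607.7, -270.6]), 50.6, 38.6, 0.5) [33.87451174 37.17275167]
pad 0
```

View pics/side4.png

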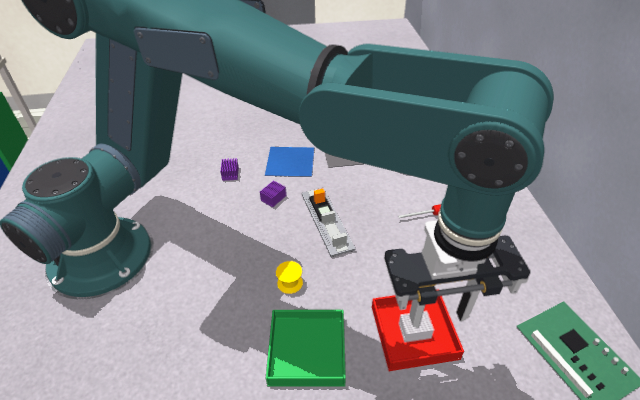

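The sink stands fins up in the centre of the red tray at (417,328), with its top at about 34 mm. The jaw is about 62 mm open, the pad sink is unmoved and the gripper is clear, so I'm handing in.

```bash
python3 -c "
from bench import *
print(close_job())"
```

```text
the job is handed in; nothing more can be done
None
```

I gauged the blue-mat heat sink as the 38 mm wide one, backed the jaw off to about 62 mm open, set the sink fins up in the red tray, and handed the job in at about 24 s; no verdict came back.

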